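Reseat the scanner lens

TASK

The lens of the tray scanner has been cleaned and lies on the worktop. Put it back in the scanner's cradle and press it down past the spring catch until it is fully home: down on all three balls, against both stop posts and held by the catch so that it cannot rock. Finish with a firm push of about 10 N on the middle of its bridge so that it beds on all three balls; do not force it, and leave the creamer, the shaker and the mug where they are.

Things in the scene. Friction and masses are not known exactly. Their poses are not given: they have to be found in the camera images.
- lens: The lens: round glass in a steel bezel, 64 mm across, 12.5 mm thick, 0.22 to 0.34 kg, loose on the worktop. Rim: radius 27.5 mm at the underside, widening to 32 mm at 6.5 to 8.5 mm height, then a bevel in to 28 mm at the top. A grip bridge spans it along its x axis. Origin: centre of the underside; z up.
- bridge (a point): Centre of the bar of the grip bridge on the lens, 36 mm above the lens's underside. The straight bar is 53 mm long (lens x), 10 mm wide (lens y) and 12 mm high, with a smooth, slippery steel strip 7.5 mm wide along its top, on a foot at each end, free below between the feet (17.5 mm to the bezel): grip it across.
- scanner: The tray scanner: grey housing fixed to the worktop, 140 (x) x 112 (y) x 37 mm high; the lens cradle on its top is centred over its origin (centre of the underside). x points to the spring catch, z up. The cradle (balls, posts, catch together) stands on a stiff height setting that differs by up to 6 mm up or down and is not in any reading: the bottom must be felt.
- seat (a point): Where the centre of the lens's underside lies when home, at the middle height setting: 55 mm above the worktop (true height 49 to 61). Fixed to the housing. The lens then rests on three steel balls (tops at x +24, y 0 and x -18, y +/-17 mm from here) and its rim touches two stop posts 8 mm thick at x -18, y +/-31 mm, tapered tops 15.5 mm above the balls. Any yaw will do.
- nose (a point): Tip of the catch's nose at the middle height setting, 27 mm from seat along scanner x, 13 mm above the ball tops: a level steel pin 8 mm thick, round end, that yields up to 9 mm in +x on a spring (2 N at first, 0.4 N more per mm). Its block behind is 22 mm wide (y), x +42 to +61 mm, top 17.5 mm above the balls. Height not exact (see scanner).
- press (a point): Where to press: 10 mm from seat along scanner x, at the level of the bridge's top when home (42 mm above seat, middle setting). A lens laid in stops with its lower bevel on the nose, that side about 12 mm high. Pressed down here with 5 to 13 N it slips past; the nose snaps over the upper bevel and holds it. Home, the force rises steeply. Keep lens on scanner under 35 N in total.
- creamer: Bystander: small creamer pot, 38 x 45 x 21 mm. Origin: centre of its underside.
- shaker: Bystander: shaker, 44 mm across, 90 mm high. Origin: centre of its underside.
- mug: Bystander: white mug upside down, 86 x 115 x 94 mm. Origin: centre of its underside.
Mind the look-alikes: they are no part of the job. Leave any purple look-alike of the lens alone.

How it is judged:
By the outcome, as a careful person would: the job done as asked, in the order asked, and still so for the second after the job is handed in, with the robot touching nothing.
It also fails if it takes over 64 s, if anything falls off the work surface, if the arm or the gripper's body presses on something with over 40 N, if the wrist force passes 120 N, or if a joint passes its speed limit or range.

ROBOT

A 7-joint arm with a two-finger parallel gripper is mounted at the origin on a cart in front of the work surface, level with it; the furniture and walls round the work are solid. World frame = base frame: x ahead of the robot, y to its left, z up, the work surface at z = 0. Lengths are in m, angles in degrees, forces in N, time in s.
With the tool pointing down it reaches from about 0.425 to 0.875 m from the base axis. Payload 4.7 kg.
Tool frame: the origin (TCP) lies between the finger pads; the fingertips stand 17 mm ahead of it and the grasp point (between the pads) lies 2 mm behind it; z points along the fingers, y is the line along which they close (so a half turn about z gives the same grasp; the last joint's range is limited). The gripper opens to 87 mm and grips with 3 to 60 N. Pads are 19 mm wide; open, the fingers measure 117 mm over their backs; the gripper's body (75 mm by 190 mm) begins 51 mm behind the grasp point.
Start: joints at [-70.812, 18.392, -4.016, 83.108, 1.295, 78.541, -3.26], TCP at [0.205, 0.617, 0.24] pointing down, gripper open.
Joint ranges: [-163.93, 163.93], [-17.29, 119.83], [-79.2, 71.16], [3.27, 140.29], [-89.18, 269.18], [5.43, 117.66], [-154.24, 154.24]. Speed limits (degrees/s): [147.25, 147.25, 180, 180, 180, 180, 180].

INTERFACE

Orientations are given as [roll, pitch, yaw] about the fixed x, y, z axes, in that order (R = Rz(yaw) Ry(pitch) Rx(roll)).
In Python, from cell import env, cams gives the robot as it stands.
- The arm moves only by the shell command python3 -m pendant 'ROWS' [FORCE]. ROWS is JSON, a list of rows, each an object of numbers: "tx", "ty", "tz": the shift along the tool's x, y, z each as a share of 0.05 m, from -1 to 1; "spin": the turn about the tool's z as a share of 4 degrees, from -1 to 1; "claw": the closure, from 0 (fully open) to 1 (shut). A call has 1 to 10 rows; each row shifts and turns the commanded pose from where the row before left it, along the tool's axes as they then stand; what a row does not reach is not made up. A row lasts 1/8 s, in which the tool goes at most 62.5 mm and 10.7 degrees, less where a joint would pass 70% of its speed; a pose out of reach is approached as far as the arm can. A call with a number of a shift or a turn outside -1 to 1 is refused whole. A call with a gripper value outside its range is refused whole. The fingers move at their own pace and stop on an object; FORCE is the grip in N (left out, the last holds). Time passes only in rows, so rows that do not move let the fingers close. It gives the time, the measured TCP pose, the force, the opening and the grip force at its end, in the units of the state.
- env.get_obs(): the state, without advancing time (a new reading comes with each control period).
- cams.read_camera(name): name is "scene" or "side" or "wrist"; returns the picture (480x640x3 uint8, red, green, blue); there is no depth.
- cams.camera_info(name): a dict with "fx", "fy", "cx", "cy" (pixels), "rvec" (rotation vector, rad) and "tvec" (3), from world to camera coordinates, as OpenCV has them. Camera axes: x right, y down, z forward; pixel columns grow to the right and rows downward; lengths in m; the calibration is good to about 2 mm. A picture is of the moment at which its call begins: read the wrist's pose just before it. camera_info takes no time and is no camera call; for the wrist camera it gives the pose at the moment of the call.
- env.sign_off(): hands the job in; it is judged then, once.
The state is a dict: "time_s": time; "qpos": joint angles; "joint_velocities": joint speeds; "effort": joint torques, N m; "tool_pos": TCP position; "tool_rot": TCP orientation; "force": force on the tool from outside, world axes, zero at the start; "wrist_torque": the same for the moment, N m; "grip_width": finger opening in m; "grasp_force": force on a finger pad.
Only numpy, scipy, OpenCV 4.12 (cv2) and the standard library are available. Lean on these libraries where they do the work, as an engineer would, in place of code of your own. Each camera call takes 0.05 s, during which the arm holds its last target. There are 200 camera calls.

## Working session

There is one attempt and no reset: what is moved stays moved. The work goes in short steps, Python scripts to look and compute and a shell command to move; the robot and the scene stay as the last step left them, time stands still between calls to the robot, and variables do not carry over. Pictures are saved under pics/ and viewed, at most 13 in all, crops included, and the job is handed in when it is done.

```bash
mkdir -p pics; cat > h.py <<'E'
import numpy as np,cv2
from cell import env,cams
def ray(info,u,v):
    R,_=cv2.Rodrigues(np.array(info['rvec'],float));t=np.array(info['tvec'],float).ravel()
    d=R.T@np.array([(u-info['cx'])/info['fx'],(v-info['cy'])/info['fy'],1]);return -R.T@t,d
def plane(info,u,v,z):
    o,d=ray(info,u,v);return o+d*(z-o[2])/d[2]
def proj(info,p):
    R,_=cv2.Rodrigues(np.array(info['rvec'],float));c=R@np.array(p,float)+np.array(info['tvec'],float).ravel()
    return info['fx']*c[0]/c[2]+info['cx'],info['fy']*c[1]/c[2]+info['cy']
def snap(name,f):
    i=cams.camera_info(name);im=cams.read_camera(name);cv2.imwrite('pics/'+f,im[:,:,::-1]);return i,im
E
python3 - <<'E'
from h import *
for n in('scene','side','wrist'):
    i,_=snap(n,n+'0.png');print(n,{k:np.round(v,3).tolist() for k,v in i.items()}, np.round(ray(i,320,240)[0],3))
o=env.get_obs();print(o)
a=cv2.imread('pics/scene0.png')
E
```

```text
scene {'fx': 477.174, 'fy': 477.174, 'cx': 319.493, 'cy': 236.131, 'rvec': [2.161, -0.533, 0.296], 'tvec': [-0.418, 0.295, 0.698]} [ 0.174 -0.531  0.661]
side {'fx': 623.666, 'fy': 623.666, 'cx': 302.523, 'cy': 245.299, 'rvec': [2.057, 0.039, -0.054], 'tvec': [-0.535, 0.13, 1.357]} [ 0.609 -1.109  0.737]
wrist {'fx': 363.155, 'fy': 363.155, 'cx': 311.747, 'cy': 235.497, 'rvec': [-2.379, -1.718, -0.211], 'tvec': [-0.65, -0.031, 0.389]} [0.143 0.638 0.384]
{'time_s': 0.15, 'qpos': array([-70.8095708 ,  18.42867336,  -4.01709617,  83.15843852,
         1.29299591,  78.54075935,  -3.25981558]), 'joint_velocities': array([-0.07461081, -0.07223114,  0.09445851, -0.07510439, -0.00318116,
        0.03687291, -0.0424969 ]), 'effort': array([ 2.39082356e-04, -4.91792536e+01, -4.04468626e-01, -3.12876892e+01,
       -6.40269136e-02,  4.03894752e-02,  9.13592658e-05]), 'tool_pos': array([0.20487696, 0.61645594, 0.23872366]), 'tool_rot': array([-1.79917240e+02,  2.59164171e-03,  1.61620227e+02]), 'force': array([-0.19765051,  1.14480169, -0.57650474]), 'wrist_torque': array([-0.00887498,  0.00792485, -0.00161567]), 'grasp_force': 0.0, 'grip_width': 0.08703804658020571}
```

View pics/scene0.png

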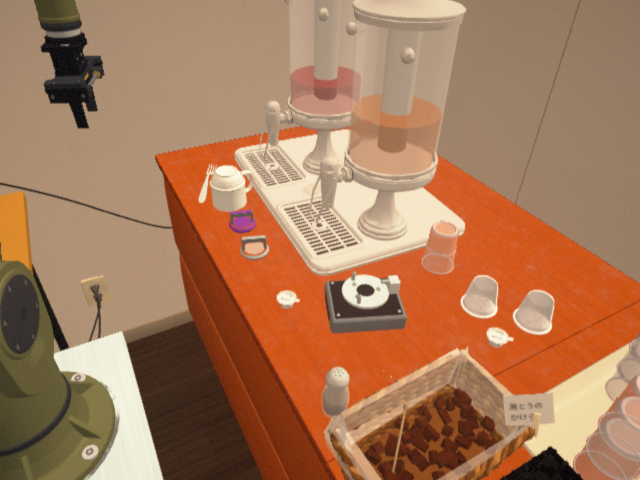

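View pics/side0.png

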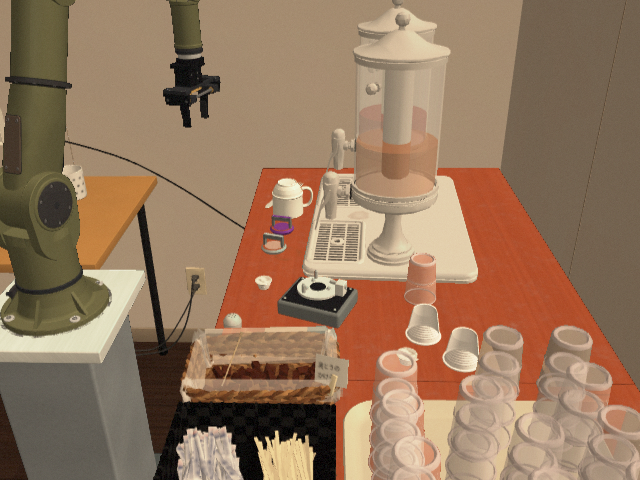

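The scene shows two candidates: a grey steel-rimmed lens at scene (255,247) and side (274,243), and a purple look-alike at scene (242,222) and side (282,226). Steel and clear glass fit the description, so the grey one is the lens. The scanner is at scene (366,300), with the catch block at (393,284). I'll confirm in a crop and measure.

```bash
python3 - <<'E'
from h import *
S=cams.camera_info('scene');D=cams.camera_info('side')
for n,u,v,z in(('lens',255,249,.008),('purple',242,223,.008),('disc',366,291,.045),('block',393,284,.06)):print(n,plane(S,u,v,z))
for n,u,v,z in(('lens',274,243,.008),('purple',282,227,.008),('disc',319,288,.045),('block',340,287,.06)):print(n,plane(D,u,v,z))
a=cv2.imread('pics/scene0.png');b=cv2.imread('pics/side0.png')
c=cv2.resize(a[200:340,225:415],None,fx=4,fy=4,interpolation=2)
c[:]=c
cv2.imwrite('pics/crop1.png',c)
E
```

```text
lens [0.45317644 0.25915316 0.008     ]
purple [0.46349241 0.36564933 0.008     ]
disc [0.57461107 0.00179678 0.045     ]
block [ 0.62033083 -0.01816861  0.06      ]
lens [0.44924065 0.27957932 0.008     ]
purple [0.4621426  0.37109152 0.008     ]
disc [0.57085576 0.00674519 0.045     ]
block [ 0.61476492 -0.01284234  0.06      ]
```

View pics/crop1.png

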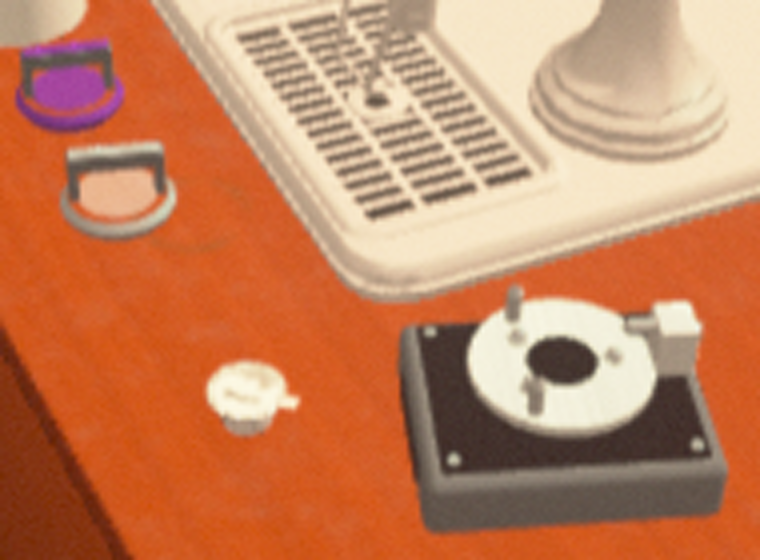

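The crop confirms the grey steel bezel with a bridge at crop (118,195), and the purple one at (70,85) is the look-alike. Next I move above the lens.

```bash
python3 -m pendant '[{"tx":-0.98,"ty":-0.73},{"tx":-0.98,"ty":-0.73},{"tx":-0.98,"ty":-0.73},{"tx":-0.98,"ty":-0.73},{"tx":-0.98,"ty":-0.73},{"tx":-0.98,"ty":-0.73},{"tx":-0.98,"ty":-0.73},{"tx":0}]'
python3 - <<'E'
from h import *
o=env.get_obs();print(o['time_s'],o['tool_pos'],o['tool_rot'],o['qpos'])
i,_=snap('wrist','w1.png');p,d=ray(i,320,240);print(p,d)
S=cams.camera_info('scene')
a=plane(S,243,239.8,.042);b=plane(S,265.5,239.4,.042);print(a,b,np.degrees(np.arctan2(*(b-a)[1::-1])))
E
```

```text
0.15 [0.20487696 0.61645594 0.23872366] [-1.79917240e+02  2.59164171e-03  1.61620227e+02] [-70.8095708   18.42867336  -4.01709617  83.15843852   1.29299591
  78.54075935  -3.25981558]
[0.143099   0.63814106 0.38435288] [ 0.24940917 -0.05973104 -0.96690099]
[0.4278344  0.25922639 0.042     ] [0.47129585 0.23890483 0.042     ] -25.059694436939356invalid input at $[0]: expected keys tx, ty, tz, spin, claw
```

View pics/w1.png

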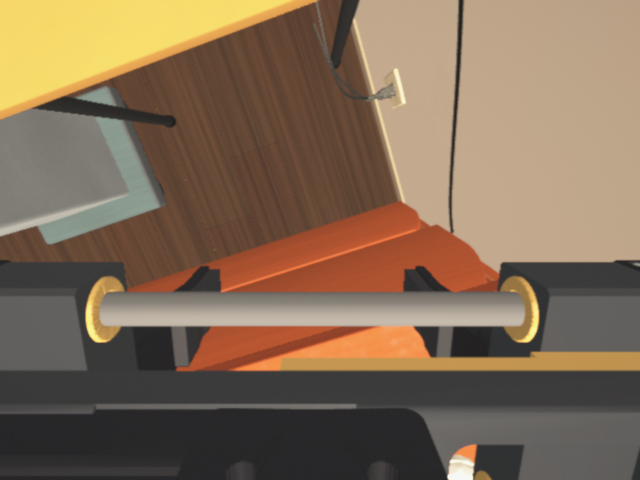

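The first wrist view looks off the table, with the gripper filling the rows below 260. Every row needs all the keys. I'll stand off so the lens falls in the upper half of the wrist image.

```bash
python3 -m pendant '[{"tx":-0.94,"ty":-0.59,"tz":0,"spin":0,"claw":0},{"tx":-0.94,"ty":-0.59,"tz":0,"spin":0,"claw":0},{"tx":-0.94,"ty":-0.59,"tz":0,"spin":0,"claw":0},{"tx":-0.94,"ty":-0.59,"tz":0,"spin":0,"claw":0},{"tx":-0.94,"ty":-0.59,"tz":0,"spin":0,"claw":0},{"tx":-0.94,"ty":-0.59,"tz":0,"spin":0,"claw":0},{"tx":-0.94,"ty":-0.59,"tz":0,"spin":0,"claw":0},{"tx":-0.94,"ty":-0.59,"tz":0,"spin":0,"claw":0},{"tx":-0.94,"ty":-0.59,"tz":0,"spin":0.8,"claw":0},{"tx":0,"ty":0,"tz":0,"spin":0.8,"claw":0}]'
python3 - <<'E'
from h import *
o=env.get_obs();print(o['time_s'],o['tool_pos'],o['tool_rot'],o['qpos'])
i,_=snap('wrist','w2.png');p,d=ray(i,320,240);print(p,d)
print(proj(i,[.452,.265,.008]))
E
```

```text
time_s: 1.45
tool_pos: [0.5258, 0.2255, 0.2396]
tool_rot: [-179.9, 0.1, 154.6]
force: [-0.8, 1.1, -0.4]
grip_width: 0.0866
grasp_force: 0.0
1.45 [0.52583628 0.22550081 0.23958821] [-1.79911570e+02  1.39098626e-01  1.54570266e+02] [-40.03294162   8.81735249  15.71711532  95.15219499  -2.28092978
  76.34374239  40.61552279]
[0.4668373  0.25488925 0.38504643] [ 0.24205929 -0.09104874 -0.9663269 ]
(np.float64(314.98828729029884), np.float64(125.04614140081131))
```

View pics/w2.png

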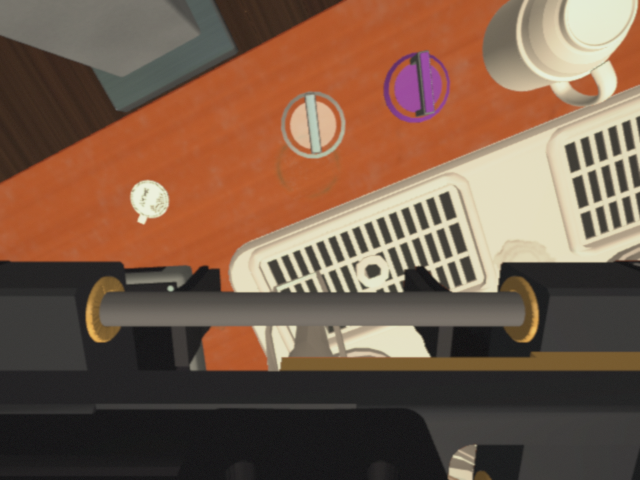

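The wrist view shows the lens rim centre at (313,125) with its bar running (310,95) to (317,152). The purple one is at (417,88), the mug at (540,45) and the creamer at (150,198). Next I compute the lens pose and clearances.

```bash
python3 - <<'E'
from h import *
i=cams.camera_info('wrist');o=env.get_obs()
a=plane(i,309.5,95,.042);b=plane(i,317,152,.042);m=(a+b)/2
yaw=np.degrees(np.arctan2(*(b-a)[1::-1]));print('bar',a,b,np.linalg.norm(b-a),yaw)
print('rim',plane(i,313,125,.0085),'mid',m)
print('rim r',[plane(i,u,v,.0075)-plane(i,313,125,.0075) for u,v in((281,125),(345,125))])
for n,u,v,z in(('mugnear',487,70,.09),('mugbody',520,92,.06),('purpbar',421,84,.042),('creamer',150,198,.02)):print(n,plane(i,u,v,z))
y=np.radians(o['tool_rot'][2]);tx=np.array([np.cos(y),np.sin(y)]);ty=np.array([np.sin(y),-np.cos(y)])
for t in(m,plane(i,313,125,.0085)):
  d=t[:2]-o['tool_pos'][:2];print('tx,ty',d@tx,d@ty)
E
```

```text
bar [0.42609159 0.27377407 0.042     ] [0.47360945 0.25890543 0.042     ] 0.049789784112196506 -17.375230760046215
rim [0.4490502  0.26651486 0.0085    ] mid [0.44985052 0.26633975 0.042     ]
rim r [array([-0.01359836, -0.02881742,  0.        ]), array([0.01359791, 0.02881647, 0.        ])]
mugnear [0.47254728 0.3996996  0.09      ]
mugbody [0.50141477 0.43372834 0.06      ]
purpbar [0.45980144 0.36655935 0.042     ]
creamer [0.44318178 0.08721908 0.02      ]
tx,ty 0.08332538075485789 0.002445769383070893
tx,ty 0.08412377920661769 0.0022620939957702065
```

```bash
python3 -m pendant '[{"tx":0.83,"ty":0.02,"tz":0,"spin":0,"claw":0.5},{"tx":0.83,"ty":0.02,"tz":0,"spin":0,"claw":0.5},{"tx":0,"ty":0,"tz":0.8,"spin":-1,"claw":0.5},{"tx":0,"ty":0,"tz":0.8,"spin":-1,"claw":0.5},{"tx":0,"ty":0,"tz":0.8,"spin":0,"claw":0.5},{"tx":0,"ty":0,"tz":0.6,"spin":0,"claw":0.5},{"tx":0,"ty":0,"tz":0,"spin":0,"claw":0.5}]'
```

```text
time_s: 2.38
tool_pos: [0.4459, 0.2676, 0.0873]
tool_rot: [-179.8, -0.2, 163.3]
force: [0.3, 0.2, 0.3]
grip_width: 0.0439
grasp_force: 0.0
```

```bash
python3 -m pendant '[{"tx":-0.08,"ty":0,"tz":0.5,"spin":0,"claw":0.5},{"tx":0,"ty":0,"tz":0.52,"spin":0.1,"claw":0.5},{"tx":0,"ty":0,"tz":0,"spin":0,"claw":0.5},{"tx":0,"ty":0,"tz":0,"spin":0,"claw":1},{"tx":0,"ty":0,"tz":0,"spin":0,"claw":1},{"tx":0,"ty":0,"tz":0,"spin":0,"claw":1},{"tx":0,"ty":0,"tz":0,"spin":0,"claw":1}]' 30
```

```text
time_s: 3.25
tool_pos: [0.452, 0.2659, 0.039]
tool_rot: [-179.9, 0.0, 162.8]
force: [-0.9, -4.1, 2.8]
grip_width: 0.0113
grasp_force: 1.6
```

```bash
python3 -m pendant '[{"tx":0,"ty":0,"tz":0,"spin":0,"claw":1},{"tx":0,"ty":0,"tz":0,"spin":0,"claw":1},{"tx":0,"ty":0,"tz":0,"spin":0,"claw":1}]' 30
```

```text
time_s: 3.62
tool_pos: [0.452, 0.2659, 0.0389]
tool_rot: [-179.9, -0.0, 162.8]
force: [-1.4, -4.0, 5.9]
grip_width: 0.0099
grasp_force: 30.0
```

```bash
python3 -m pendant '[{"tx":0,"ty":0,"tz":-0.3,"spin":0,"claw":1},{"tx":0,"ty":0,"tz":-0.9,"spin":0,"claw":1},{"tx":0,"ty":0,"tz":-0.9,"spin":0,"claw":1},{"tx":0,"ty":0,"tz":-0.9,"spin":0,"claw":1},{"tx":0,"ty":0,"tz":0,"spin":0,"claw":1},{"tx":0,"ty":0,"tz":0,"spin":0,"claw":1}]'
python3 - <<'E'
from h import *
S=cams.camera_info('scene');D=cams.camera_info('side')
def tri(a,b):
    o1,d1=ray(S,*a);o2,d2=ray(D,*b);A=np.c_[d1,-d2];s=np.linalg.lstsq(A,o2-o1,rcond=None)[0]
    p,q=o1+s[0]*d1,o2+s[1]*d2;return (p+q)/2,np.linalg.norm(p-q)
print('tankbase',tri((393,168),(396,190)),'base',tri((384,225),(391,250)))
print('tank L/R',tri((347,152),(354,180)),tri((441,152),(438,180)))
print('tap',tri((330,160),(330,175)), 'trayfront',plane(S,313,265,0.01))
o=env.get_obs();print(o['qpos'])
E
```

```text
time_s: 4.38
tool_pos: [0.4512, 0.267, 0.1877]
tool_rot: [-180.0, -0.1, 162.8]
force: [-0.1, 0.4, -4.2]
grip_width: 0.0095
grasp_force: 30.0
tankbase (array([0.73525673, 0.16755992, 0.1933849 ]), np.float64(0.012410815378710721)) base (array([0.73166617, 0.16942172, 0.04533866]), np.float64(0.006941481955682198))
tank L/R (array([0.64798921, 0.21297497, 0.21314339]), np.float64(0.015451195776925037)) (array([0.81719896, 0.12331137, 0.2333164 ]), np.float64(0.014970366454182973))
tap (array([0.59217562, 0.18415336, 0.22928832]), np.float64(0.0012173633004676726)) trayfront [0.54068478 0.15069576 0.01      ]
[-44.86583935   4.91237891  12.00873035 105.29834068  -1.11364197
  69.96344582  40.33041735]
```

Lens is lifted (about 4 N, opening 9.5 mm). Next I go to a viewing standoff over the scanner, passing clear of the dispenser tap at (0.59,0.18).

```bash
python3 -m pendant '[{"tx":-0.25,"ty":-0.48,"tz":0,"spin":0,"claw":1},{"tx":-0.5,"ty":-0.96,"tz":0,"spin":0,"claw":1},{"tx":-0.5,"ty":-0.96,"tz":0,"spin":0,"claw":1},{"tx":-0.5,"ty":-0.96,"tz":0,"spin":0,"claw":1},{"tx":-0.5,"ty":-0.96,"tz":0,"spin":0,"claw":1},{"tx":-0.25,"ty":-0.48,"tz":0,"spin":1,"claw":1},{"tx":0,"ty":0,"tz":0,"spin":0.7,"claw":1},{"tx":0,"ty":0,"tz":0,"spin":0,"claw":1}]'
```

```text
time_s: 5.38
tool_pos: [0.4997, 0.0014, 0.1872]
tool_rot: [-179.9, -0.1, 156.0]
force: [0.2, 1.0, -2.2]
grip_width: 0.0098
grasp_force: 30.0
```

```bash
python3 -m pendant '[{"tx":-0.6,"ty":0.15,"tz":0,"spin":0,"claw":1},{"tx":-0.9,"ty":0.22,"tz":0,"spin":0,"claw":1},{"tx":-0.9,"ty":0.22,"tz":0,"spin":0,"claw":1},{"tx":-0.3,"ty":0.07,"tz":0,"spin":0,"claw":1},{"tx":0,"ty":0,"tz":0,"spin":0,"claw":1},{"tx":0,"ty":0,"tz":0,"spin":0,"claw":1}]'
python3 - <<'E'
from h import *
o=env.get_obs();print(o['tool_pos'],o['tool_rot'])
i,_=snap('wrist','w3.png');print(proj(i,[.573,.004,.05]))
E
```

```text
time_s: 6.12
tool_pos: [0.6363, -0.0229, 0.1877]
tool_rot: [-180.0, -0.1, 156.1]
force: [-0.3, -0.3, -3.6]
grip_width: 0.0099
grasp_force: 30.0
[ 0.6362638  -0.02287842  0.18768932] [-1.79980092e+02 -1.23505023e-01  1.56100218e+02]
(np.float64(309.002739365119), np.float64(140.40202941469445))
```

View pics/w3.png

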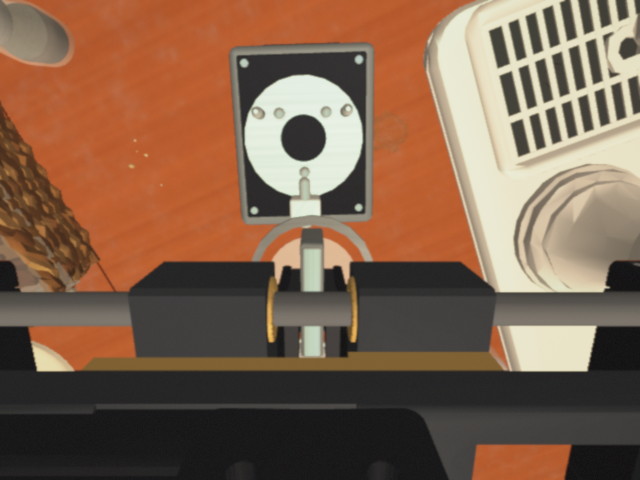

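The wrist view shows the cradle clearly: front screws at (243,62) and (359,58), back screws at (253,210) and (361,208), posts at (258,113) and (347,110), rear balls at (279,113) and (326,112), front ball at (305,172), and hole centre (303,138). The held lens sits at the bottom with its bar at column 312. The purple look-alike is not in view.

```bash
python3 - <<'E'
from h import *
i=cams.camera_info('wrist');o=env.get_obs()
im=cv2.imread('pics/w3.png');g=cv2.cvtColor(im,6)
# hole contour & disc contour
def big(mask,x,y):
    n,l,s,c=cv2.connectedComponentsWithStats(mask.astype(np.uint8));k=l[y,x];return s[k],c[k]
print('hole',big(g<90,303,138)); 
cs,_=cv2.findContours((g>190).astype(np.uint8),cv2.RETR_EXTERNAL,cv2.CHAIN_APPROX_NONE)
for c in cs:
    if cv2.contourArea(c)>3000 and cv2.pointPolygonTest(c,(285,160),False)>=0:print('disc',cv2.fitEllipse(c),cv2.minEnclosingCircle(c))
P=lambda u,v,z:plane(i,u,v,z)[:2]
sc=[P(243,62,.037),P(359,58,.037),P(253,210,.037),P(361,208,.037)]
f=(sc[0]+sc[1])/2;b=(sc[2]+sc[3])/2;d=b-f
print('screws',np.round(sc,4),'ctr',(f+b)/2,'yaw',np.degrees(np.arctan2(d[1],d[0])),'dx',np.linalg.norm(d),np.linalg.norm(sc[0]-sc[1]))
b1,b2,b3=P(279,113,.055),P(326,112,.055),P(305,172,.055);p1,p2=P(258,112,.068),P(347,110,.068)
for n,a,c,k in(('balls',b1,b2,b3),):
    m=(a+c)/2;d=k-m;L=np.linalg.norm(d);print(n,'dist',L,'w',np.linalg.norm(a-c),'yaw',np.degrees(np.arctan2(d[1],d[0])),'seat',m+d*18/42)
m=(p1+p2)/2;d=p1-p2;print('posts w',np.linalg.norm(d),'mid',m,'yaw',np.degrees(np.arctan2(d[1],d[0]))+90)
print('disc ctr',P(303.5,137.5,.045))
# held lens
a=plane(i,312,233,.1877-.0389+.042);print('bar end near',a)
print(P(252,255,.1877-.0389+.008),P(372,255,.1877-.0389+.008),plane(i,312,214,.1877-.0389+.008))
E
```

```text
hole (array([ 282,  115,   43,   46, 1542], dtype=int32), array([303.0460441 , 137.47924773]))
disc ((303.9459228515625, 133.06431579589844), (113.60525512695312, 116.90345764160156), 62.82290267944336) ((303.9030456542969, 135.2602996826172), 60.64884567260742)
screws [[ 0.5007 -0.0183]
 [ 0.5335  0.0626]
 [ 0.6051 -0.0612]
 [ 0.6398  0.0212]] ctr [0.56976456 0.0010706 ] yaw -21.76863853100117 dx 0.11346381727614997 0.08727453057339199
balls dist 0.04290847511337725 w 0.03430705648941752 yaw -21.692139791494615 seat [0.57037584 0.00077978]
posts w 0.061878801779646435 mid [0.55348501 0.00781926] yaw -22.653116665034062
disc ctr [0.56939214 0.00091166]
bar end near [ 0.60870867 -0.00953691  0.1908    ]
[ 0.61441833 -0.04542774] [0.63916344 0.01044705] [ 0.60739831 -0.00891262  0.1568    ]
```

Seat measured at about (0.570, 0.001) with yaw −22°. Ball spacing comes out at 42.9/34.3 mm against 42/34 expected, so it fits. I move the held lens over it, about 1 mm towards the catch.

```bash
python3 -m pendant '[{"tx":0.46,"ty":-0.04,"tz":0,"spin":0,"claw":1},{"tx":0.46,"ty":-0.04,"tz":0,"spin":0,"claw":1},{"tx":0.46,"ty":-0.04,"tz":0,"spin":-0.47,"claw":1},{"tx":0,"ty":0,"tz":0.5,"spin":0,"claw":1},{"tx":0,"ty":0,"tz":0.5,"spin":0,"claw":1},{"tx":0,"ty":0,"tz":0.1,"spin":0,"claw":1},{"tx":0,"ty":0,"tz":0,"spin":0,"claw":1},{"tx":0,"ty":0,"tz":0,"spin":0,"claw":1}]'
```

```text
time_s: 7.18
tool_pos: [0.5726, -0.0013, 0.1349]
tool_rot: [179.9, 0.1, 157.9]
force: [-0.4, 0.7, -2.8]
grip_width: 0.0095
grasp_force: 30.0
```

```bash
python3 -m pendant '[{"tx":0.04,"ty":0,"tz":0.2,"spin":0,"claw":1},{"tx":0,"ty":0,"tz":0.14,"spin":0,"claw":1},{"tx":0,"ty":0,"tz":0.06,"spin":0,"claw":1},{"tx":0,"ty":0,"tz":0,"spin":0,"claw":1},{"tx":0,"ty":0,"tz":0,"spin":0,"claw":1}]'
```

```text
time_s: 7.8
tool_pos: [0.5697, -0.0005, 0.1136]
tool_rot: [180.0, -0.0, 157.9]
force: [-1.7, 0.7, -2.0]
grip_width: 0.0097
grasp_force: 30.0
```

```bash
python3 -m pendant '[{"tx":0,"ty":0,"tz":0.05,"spin":0,"claw":1},{"tx":0,"ty":0,"tz":0,"spin":0,"claw":1}]'; python3 -m pendant '[{"tx":0,"ty":0,"tz":0.05,"spin":0,"claw":1},{"tx":0,"ty":0,"tz":0,"spin":0,"claw":1}]'; python3 - <<'E'
from h import *
i,im=snap('scene','s4.png');j,jm=snap('side','d4.png')
cv2.imwrite('pics/c4.png',np.hstack([cv2.resize(im[220:350,310:430],(480,520),interpolation=2),cv2.resize(jm[240:340,270:360],(310,520))])[:,:,::-1])
E
```

```text
time_s: 8.05
tool_pos: [0.5696, -0.0005, 0.1109]
tool_rot: [180.0, -0.0, 157.9]
force: [-1.3, 1.9, -1.6]
grip_width: 0.0095
grasp_force: 30.0
time_s: 8.3
tool_pos: [0.5699, -0.0006, 0.1083]
tool_rot: [-180.0, -0.0, 157.9]
force: [-2.1, 0.9, -1.7]
grip_width: 0.0094
grasp_force: 30.0
```

View pics/c4.png

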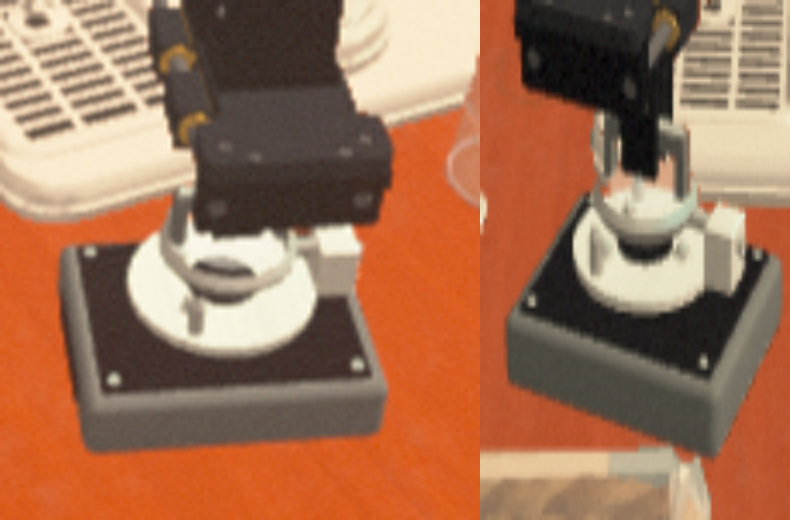

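The lens hangs level over the cradle between the posts, with the nose just ahead of its rim in both views. I keep feeling downwards.

```bash
for k in 1; do python3 -m pendant '[{"tx":-0.02,"ty":0,"tz":0.04,"spin":0,"claw":1},{"tx":0,"ty":0,"tz":0,"spin":0,"claw":1},{"tx":0,"ty":0,"tz":0,"spin":0,"claw":1}]'; done; python3 -m pendant '[{"tx":0,"ty":0,"tz":0.04,"spin":0,"claw":1},{"tx":0,"ty":0,"tz":0,"spin":0,"claw":1}]'
```

```text
time_s: 8.78
tool_pos: [0.5709, -0.001, 0.1065]
tool_rot: [-180.0, 0.0, 157.9]
force: [-2.8, 0.3, -0.8]
grip_width: 0.0094
grasp_force: 30.0
time_s: 9.02
tool_pos: [0.5708, -0.001, 0.104]
tool_rot: [-180.0, -0.0, 157.9]
force: [-1.4, 1.0, -6.4]
grip_width: 0.0096
grasp_force: 30.0
```

```bash
python3 -m pendant '[{"tx":0,"ty":0,"tz":0.04,"spin":0,"claw":1},{"tx":0,"ty":0,"tz":0,"spin":0,"claw":1}]'
```

```text
time_s: 9.28
tool_pos: [0.5704, -0.0009, 0.102]
tool_rot: [-180.0, -0.1, 157.9]
force: [-2.1, 1.3, -5.4]
grip_width: 0.0095
grasp_force: 30.0
```

```bash
python3 -m pendant '[{"tx":0,"ty":0,"tz":0.03,"spin":0,"claw":1},{"tx":0,"ty":0,"tz":0,"spin":0,"claw":1}]'; python3 -m pendant '[{"tx":0,"ty":0,"tz":0.03,"spin":0,"claw":1},{"tx":0,"ty":0,"tz":0,"spin":0,"claw":1}]'
```

```text
time_s: 9.52
tool_pos: [0.5704, -0.0009, 0.1005]
tool_rot: [-180.0, -0.1, 157.9]
force: [-2.5, 0.8, -6.3]
grip_width: 0.0093
grasp_force: 30.0
time_s: 9.78
tool_pos: [0.5704, -0.0009, 0.0991]
tool_rot: [-180.0, -0.1, 157.9]
force: [-2.2, 1.2, -6.3]
grip_width: 0.0096
grasp_force: 30.0
```

```bash
python3 -m pendant '[{"tx":0,"ty":0,"tz":0.03,"spin":0,"claw":1},{"tx":0,"ty":0,"tz":0,"spin":0,"claw":1}]'; python3 -m pendant '[{"tx":0,"ty":0,"tz":0.02,"spin":0,"claw":1},{"tx":0,"ty":0,"tz":0,"spin":0,"claw":1}]'; python3 - <<'E'
from h import *
i,im=snap('scene','s5.png');j,jm=snap('side','d5.png')
cv2.imwrite('pics/c5.png',np.hstack([cv2.resize(im[250:330,320:420],(480,384),interpolation=2),cv2.resize(jm[255:335,275:360],(320,384))])[:,:,::-1])
E
```

```text
time_s: 10.02
tool_pos: [0.5711, -0.001, 0.0984]
tool_rot: [180.0, 0.0, 157.9]
force: [-3.1, 0.5, -1.7]
grip_width: 0.01
grasp_force: 30.0
time_s: 10.28
tool_pos: [0.5714, -0.001, 0.0982]
tool_rot: [179.9, 0.0, 157.9]
force: [-4.8, 0.9, 4.0]
grip_width: 0.0095
grasp_force: 30.0
```

View pics/c5.png

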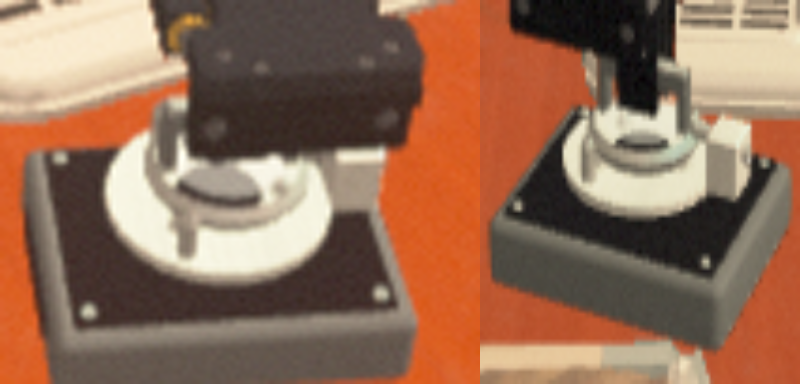

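The crops show the lens level with the post tops, its rim resting on the nose and still clear of the balls. The force pushes up and back, so it is on the catch with a low height setting. I keep pressing gently, held level.

```bash
python3 -m pendant '[{"tx":0,"ty":0,"tz":0.02,"spin":0,"claw":1},{"tx":0,"ty":0,"tz":0,"spin":0,"claw":1}]'
```

```text
time_s: 10.62
tool_pos: [0.5717, -0.0011, 0.0981]
tool_rot: [179.9, 0.1, 157.9]
force: [-7.2, 0.8, 7.6]
grip_width: 0.0094
grasp_force: 30.0
```

```bash
python3 -m pendant '[{"tx":0,"ty":0,"tz":0.02,"spin":0,"claw":1},{"tx":0,"ty":0,"tz":0,"spin":0,"claw":1}]'
```

```text
time_s: 10.88
tool_pos: [0.5722, -0.0011, 0.098]
tool_rot: [179.9, 0.1, 157.9]
force: [-6.8, 0.7, 11.9]
grip_width: 0.0096
grasp_force: 30.0
```

It has become rigid, so it is either home already or jammed. I check the cradle height with the post tops seen in the first scene picture.

```bash
python3 - <<'E'
from h import *
S=cams.camera_info('scene');s=np.array([.5702,.001]);y=np.radians(-22);R=np.array([[np.cos(y),-np.sin(y)],[np.sin(y),np.cos(y)]])
for n,(u,v) in(('left',(353.2,272)),('right',(358.7,294.3))):
    xy=s+R@np.array([-.018,.031 if n=='left' else -.031])
    for z in(.0645,.0705,.0745,.0765):print(n,z,np.round(proj(S,[*xy,z]),1),(u,v))
xy=s
print([np.round(proj(S,[*(s+R@np.array(p)),.037]),1) for p in((-.07,-.056),(.07,-.056))])
for z0 in(.049,.055,.061):print('block top corners',z0,[np.round(proj(S,[*(s+R@np.array([a,b])),z0+.0175]),1) for a,b in((.042,-.011),(.061,-.011),(.042,.011),(.061,.011))])
im=cv2.imread('pics/scene0.png');d=cv2.imread('pics/s5.png')
cv2.imwrite('pics/c6.png',np.hstack([cv2.resize(x[265:310,335:405],(400,257),interpolation=2) for x in(im,d)]))
E
```

```text
left 0.0645 [352.7 273.8] (353.2, 272)
left 0.0705 [352.9 271.4] (353.2, 272)
left 0.0745 [353.  269.8] (353.2, 272)
left 0.0765 [353.1 269. ] (353.2, 272)
right 0.0645 [358.4 296.5] (358.7, 294.3)
right 0.0705 [358.6 294.1] (358.7, 294.3)
right 0.0745 [358.8 292.4] (358.7, 294.3)
right 0.0765 [358.9 291.6] (358.7, 294.3)
[array([331. , 319.4]), array([407.8, 314.2])]
block top corners 0.049 [array([388.7, 286.2]), array([398.8, 285.5]), array([386.1, 278.2]), array([396. , 277.6])]
block top corners 0.055 [array([389.1, 283.7]), array([399.2, 283.1]), array([386.4, 275.8]), array([396.3, 275.2])]
block top corners 0.061 [array([389.4, 281.3]), array([399.6, 280.7]), array([386.7, 273.4]), array([396.7, 272.8])]
```

View pics/c6.png

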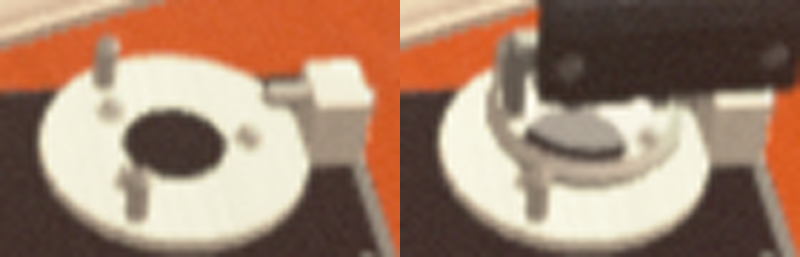

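The post tops give a seat height of about 0.055 ± 0.003, and the felt bottom puts the underside at 0.059. The force record (nose contact about 12 mm up, pull-down from about 6 mm up) fits home or nearly so. I unload, release and look from above.

```bash
python3 -m pendant '[{"tx":0,"ty":0,"tz":-0.05,"spin":0,"claw":1},{"tx":0,"ty":0,"tz":0,"spin":0,"claw":1},{"tx":0,"ty":0,"tz":0,"spin":0,"claw":0.5},{"tx":0,"ty":0,"tz":0,"spin":0,"claw":0.5},{"tx":0,"ty":0,"tz":0,"spin":0,"claw":0.5},{"tx":0,"ty":0,"tz":0,"spin":0,"claw":0.5}]'
python3 -m pendant '[{"tx":0,"ty":0,"tz":-0.4,"spin":0,"claw":0.5},{"tx":0,"ty":0,"tz":-0.8,"spin":0,"claw":0.5},{"tx":0,"ty":0,"tz":-0.6,"spin":0,"claw":0.5},{"tx":-0.7,"ty":0,"tz":0,"spin":0,"claw":0.5},{"tx":-0.7,"ty":0,"tz":0,"spin":0,"claw":0.5},{"tx":0,"ty":0,"tz":0,"spin":0,"claw":0.5},{"tx":0,"ty":0,"tz":0,"spin":0,"claw":0.5}]'
python3 - <<'E'
from h import *
i,im=snap('wrist','w7.png');_,sm=snap('scene','s7.png');_,dm=snap('side','d7.png')
A=cv2.resize(im[30:250,210:390],(442,540),interpolation=2);B=cv2.resize(sm[260:325,325:410],(353,270),interpolation=2);C=cv2.resize(dm[265:325,280:360],(353,270),interpolation=2)
cv2.imwrite('pics/c7.png',np.hstack([A,np.vstack([B,C])])[:,:,::-1])
E
```

```text
time_s: 11.62
tool_pos: [0.5711, -0.0011, 0.0976]
tool_rot: [180.0, 0.0, 157.9]
force: [0.1, 0.4, -0.1]
grip_width: 0.0399
grasp_force: 0.0
time_s: 12.5
tool_pos: [0.6352, -0.0272, 0.1871]
tool_rot: [-180.0, -0.1, 157.9]
force: [0.7, -0.1, 0.4]
grip_width: 0.0436
grasp_force: 0.0
```

View pics/c7.png

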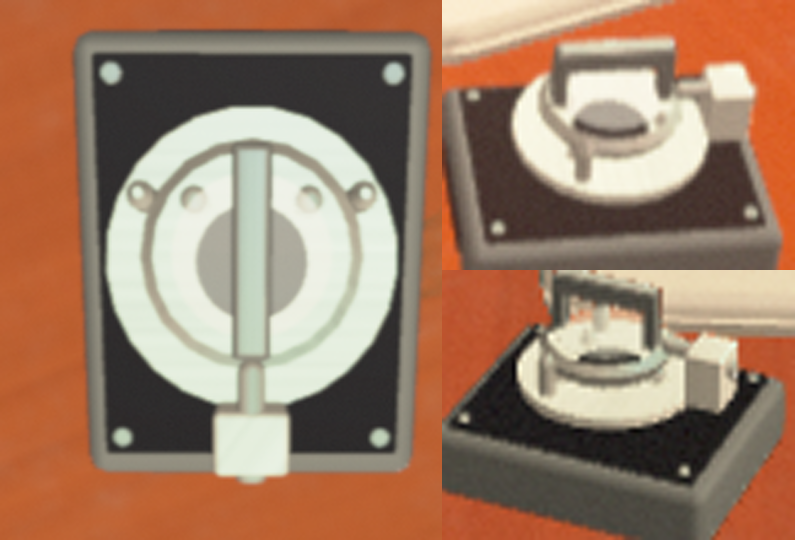

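From above, the rim touches both posts at crop (145,197) and (357,197). The nose pin reaches in over the rim at (250,365), and the lens looks level in the scene and side views, so it is past the catch. I press with closed fingers at +10 mm to make sure, then in the middle.

```bash
python3 -m pendant '[{"tx":0.6,"ty":0.01,"tz":0,"spin":0,"claw":1},{"tx":0.61,"ty":0,"tz":0,"spin":0,"claw":1},{"tx":0,"ty":0,"tz":0.4,"spin":0,"claw":1},{"tx":0,"ty":0,"tz":0.4,"spin":0,"claw":1},{"tx":0,"ty":0,"tz":0.26,"spin":0,"claw":1},{"tx":0,"ty":0,"tz":0,"spin":0,"claw":1},{"tx":0,"ty":0,"tz":0,"spin":0,"claw":1}]'
```

```text
time_s: 13.52
tool_pos: [0.5803, -0.0041, 0.1353]
tool_rot: [180.0, 0.1, 157.9]
force: [0.3, -0.4, 0.9]
grip_width: 0.0001
grasp_force: 0.0
```

```bash
python3 -m pendant '[{"tx":0,"ty":0,"tz":0.1,"spin":0,"claw":1},{"tx":0,"ty":0,"tz":0,"spin":0,"claw":1}]'; python3 -m pendant '[{"tx":0,"ty":0,"tz":0.05,"spin":0,"claw":1},{"tx":0,"ty":0,"tz":0,"spin":0,"claw":1}]'
```

```text
time_s: 13.78
tool_pos: [0.5798, -0.0041, 0.1294]
tool_rot: [-180.0, -0.0, 157.9]
force: [0.4, -0.3, -0.5]
grip_width: 0.0005
grasp_force: 0.0
time_s: 14.02
tool_pos: [0.5798, -0.0041, 0.1269]
tool_rot: [-180.0, -0.0, 157.9]
force: [-0.3, -0.2, 0.4]
grip_width: 0.0007
grasp_force: 0.0
```

```bash
python3 -m pendant '[{"tx":0,"ty":0,"tz":0.05,"spin":0,"claw":1},{"tx":0,"ty":0,"tz":0.05,"spin":0,"claw":1},{"tx":0,"ty":0,"tz":0,"spin":0,"claw":1}]'; python3 -m pendant '[{"tx":0,"ty":0,"tz":0.03,"spin":0,"claw":1},{"tx":0,"ty":0,"tz":0,"spin":0,"claw":1}]'
```

```text
time_s: 14.4
tool_pos: [0.5797, -0.0041, 0.1217]
tool_rot: [-180.0, -0.0, 157.9]
force: [-0.0, 0.3, 1.1]
grip_width: 0.0002
grasp_force: 0.0
time_s: 14.65
tool_pos: [0.5798, -0.0041, 0.1205]
tool_rot: [180.0, -0.0, 157.9]
force: [0.3, 0.4, 0.0]
grip_width: 0.0008
grasp_force: 0.0
```

```bash
python3 -m pendant '[{"tx":0,"ty":0,"tz":0.03,"spin":0,"claw":1},{"tx":0,"ty":0,"tz":0,"spin":0,"claw":1}]'
```

```text
time_s: 14.9
tool_pos: [0.5799, -0.0041, 0.119]
tool_rot: [180.0, -0.0, 157.9]
force: [0.3, 0.6, 0.6]
grip_width: 0.0007
grasp_force: 0.0
```

```bash
python3 -m pendant '[{"tx":0,"ty":0,"tz":0.02,"spin":0,"claw":1},{"tx":0,"ty":0,"tz":0,"spin":0,"claw":1}]'; python3 -m pendant '[{"tx":0,"ty":0,"tz":0.02,"spin":0,"claw":1},{"tx":0,"ty":0,"tz":0,"spin":0,"claw":1}]'
```

```text
time_s: 15.15
tool_pos: [0.5802, -0.0041, 0.1187]
tool_rot: [180.0, 0.0, 157.9]
force: [-2.4, 0.9, 5.5]
grip_width: 0.0004
grasp_force: 2.3
time_s: 15.4
tool_pos: [0.5804, -0.0042, 0.1186]
tool_rot: [179.9, 0.1, 157.9]
force: [-2.8, 0.6, 9.5]
grip_width: 0.0002
grasp_force: 4.7
```

```bash
python3 -m pendant '[{"tx":0,"ty":0,"tz":0.02,"spin":0,"claw":1},{"tx":0,"ty":0,"tz":0,"spin":0,"claw":1}]'
```

```text
time_s: 15.65
tool_pos: [0.5807, -0.0041, 0.1184]
tool_rot: [179.9, 0.1, 157.9]
force: [-3.4, -0.1, 12.9]
grip_width: 0.0002
grasp_force: 6.8
```

```bash
python3 -m pendant '[{"tx":0,"ty":0,"tz":0.015,"spin":0,"claw":1},{"tx":0,"ty":0,"tz":0,"spin":0,"claw":1},{"tx":0,"ty":0,"tz":0,"spin":0,"claw":1}]'; python3 -m pendant '[{"tx":0,"ty":0,"tz":-0.3,"spin":0,"claw":1},{"tx":0.2,"ty":0,"tz":0,"spin":0,"claw":1},{"tx":0,"ty":0,"tz":0,"spin":0,"claw":1},{"tx":0,"ty":0,"tz":0,"spin":0,"claw":1}]'
```

```text
time_s: 16.02
tool_pos: [0.5808, -0.0041, 0.1183]
tool_rot: [179.9, 0.1, 157.9]
force: [-5.9, 0.1, 17.5]
grip_width: 0.0004
grasp_force: 8.4
time_s: 16.52
tool_pos: [0.5701, -0.0002, 0.1297]
tool_rot: [-180.0, -0.0, 157.9]
force: [-0.5, -0.5, 0.1]
grip_width: 0.0003
grasp_force: 0.0
```

```bash
python3 -m pendant '[{"tx":0,"ty":0,"tz":0.18,"spin":0,"claw":1},{"tx":0,"ty":0,"tz":0.02,"spin":0,"claw":1},{"tx":0,"ty":0,"tz":0,"spin":0,"claw":1}]'; python3 -m pendant '[{"tx":0,"ty":0,"tz":0.03,"spin":0,"claw":1},{"tx":0,"ty":0,"tz":0,"spin":0,"claw":1}]'
```

```text
time_s: 16.9
tool_pos: [0.5704, -0.0005, 0.1198]
tool_rot: [-180.0, -0.0, 157.9]
force: [-0.5, -0.5, 0.8]
grip_width: 0.0005
grasp_force: 0.0
time_s: 17.15
tool_pos: [0.5708, -0.0004, 0.1189]
tool_rot: [180.0, 0.0, 157.9]
force: [0.3, 0.1, 1.3]
grip_width: 0.0006
grasp_force: 0.1
```

```bash
python3 -m pendant '[{"tx":0,"ty":0,"tz":0.02,"spin":0,"claw":1},{"tx":0,"ty":0,"tz":0,"spin":0,"claw":1}]'
```

```text
time_s: 17.4
tool_pos: [0.571, -0.0004, 0.1188]
tool_rot: [180.0, 0.0, 157.9]
force: [-1.5, 0.3, 5.2]
grip_width: 0.0004
grasp_force: 2.6
```

Same height as at +10 mm (0.1187), so the bar is level and the lens is bedded. I finish the push at about 10 N.

```bash
python3 -m pendant '[{"tx":0,"ty":0,"tz":0.025,"spin":0,"claw":1},{"tx":0,"ty":0,"tz":0,"spin":0,"claw":1},{"tx":0,"ty":0,"tz":0,"spin":0,"claw":1},{"tx":0,"ty":0,"tz":0,"spin":0,"claw":1}]'
```

```text
time_s: 17.9
tool_pos: [0.5714, -0.0004, 0.1186]
tool_rot: [179.9, 0.1, 157.9]
force: [-2.4, 1.0, 10.5]
grip_width: 0.0003
grasp_force: 5.2
```

```bash
python3 -m pendant '[{"tx":0,"ty":0,"tz":-0.2,"spin":0,"claw":1},{"tx":0,"ty":0,"tz":-0.8,"spin":0,"claw":1},{"tx":0,"ty":0,"tz":-0.4,"spin":0,"claw":1},{"tx":-0.65,"ty":0,"tz":0,"spin":0,"claw":1},{"tx":-0.65,"ty":0,"tz":0,"spin":0,"claw":1},{"tx":0,"ty":0,"tz":0,"spin":0,"claw":1},{"tx":0,"ty":0,"tz":0,"spin":0,"claw":1}]'
python3 - <<'E'
from h import *
i,im=snap('wrist','w8.png');_,sm=snap('scene','s8.png');_,dm=snap('side','d8.png')
A=cv2.resize(im[30:250,210:390],(442,540),interpolation=2);B=cv2.resize(sm[260:325,325:410],(353,270),interpolation=2);C=cv2.resize(dm[265:325,280:360],(353,270),interpolation=2)
cv2.imwrite('pics/c8.png',np.hstack([A,np.vstack([B,C])])[:,:,::-1])
E
```

```text
time_s: 18.77
tool_pos: [0.6302, -0.0247, 0.1862]
tool_rot: [-180.0, -0.1, 157.9]
force: [0.6, -0.4, 0.1]
grip_width: 0.0006
grasp_force: 0.0
```

View pics/c8.png

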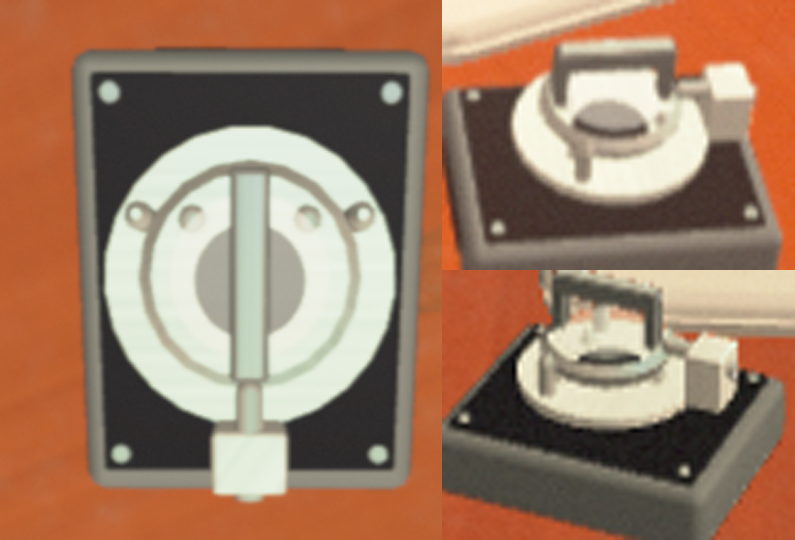

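The lens is unchanged since release: against both posts, nose over the rim, and level. The bridge stood at the same height at 0 and +10 mm. The gripper is clear, so I hand in.

```bash
python3 -c "
from cell import env
print(env.sign_off())"
```

```text
the job is handed in; nothing more can be done
None
```

I put the lens back in the cradle, pressed it past the catch until it was level against both stop posts, finished with a 10.5 N push on the middle of the bridge, and handed the job in at about 19 s; no verdict came back.

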